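# Index the rivet press round to its brass anvil

### The arm

A 7-joint arm with a two-finger parallel gripper is mounted at the origin on the work surface. World frame = base frame: x ahead of the robot, y to its left, z up, the work surface at z = 0. Lengths are in m, angles in rad, forces in N, time in s.
With the tool pointing down it reaches from about 0.4 to 0.85 m from the base axis. Payload 10.4 kg.
Tool frame: the origin (TCP) lies between the finger pads; the fingertips stand 25 mm ahead of it and the grasp point (between the pads) lies 6 mm ahead of it; x points along the fingers, y is the direction in which the jaws open and shut, and the axes are right-handed (so a half turn about x gives the same grasp; the last joint's range is limited). The gripper opens to 87 mm and grips with 3 to 60 N. Pads are 19 mm wide; open, the fingers measure 117 mm over their backs; the gripper's body (75 mm by 190 mm) begins 51 mm behind the grasp point.
Start: joints at [-1.138, 0.332, -0.065, 1.46, 0.022, 1.35, -0.088], TCP at [0.275, 0.561, 0.248] pointing down, gripper open.
Joint ranges: [-2.6, 2.6], [-0.5, 2.12], [-1.47, 1.34], [0.16, 2.42], [-1.27, 4.41], [0.06, 2.06], [-2.6, 2.6]. Speed limits (rad/s): [2.22, 2.22, 2.79, 2.79, 3.14, 3.14, 3.14].

### API

Orientations are given as a unit quaternion [x, y, z, w].
In Python, from bench import r gives the robot as it stands.
- The arm moves only by the shell command python3 -m pendant 'ROWS' [FORCE]. ROWS is JSON, a list of rows, each an object with "translation": the shift along the world's x, y, z in cm, a list of three; "angular": the turn, a rotation vector about the world's x, y, z in degrees, a list of three; "hand": the opening, from -1 (shut) to 1 (fully open). In form: [{"translation": [dx, dy, dz], "angular": [wx, wy, wz], "hand": hand}, ...]. A call has 1 to 20 rows; each row shifts and turns the commanded pose from where the row before left it; what a row does not reach is not made up. A row lasts 1/10 s, in which the tool goes at most 50 mm and 8.59 degrees, less where a joint would pass 70% of its speed; a pose out of reach is approached as far as the arm can. A call is refused whole if a number of a shift passes 5 or a number of a turn 8.59, either way. A call with a gripper value outside its range is refused whole. The fingers move at their own pace and stop on an object; FORCE is the grip in N (left out, the last holds). Time passes only in rows, so rows that do not move let the fingers close. It gives the time, the measured TCP pose, the force and the opening at its end, in the units of the state.
- r.read_state(): the state, without advancing time (a new reading comes with each control period).
- r.camera(name): name is "side" or "top" or "wrist"; returns the picture (480x640x3 uint8, red, green, blue); there is no depth.
- r.camera_info(name): a dict with "fx", "fy", "cx", "cy" (pixels), "rvec" (rotation vector, rad) and "tvec" (3), from world to camera coordinates, as OpenCV has them; the wrist camera has in their place "mount" (4x4, takes a point from camera to tool coordinates, whose origin is the TCP and whose axes are the tool frame's). Camera axes: x right, y down, z forward; pixel columns grow to the right and rows downward; lengths in m; the calibration is good to about 2 mm. The wrist camera is an equidistant fisheye: a pixel r from the principal point sees the ray r / f radians off the axis. A picture is of the moment at which its call begins: read the wrist's pose just before it. camera_info takes no time and is no camera call.
- r.close_job(): hands the job in, once; it reports no verdict.
Trained networks look in the newest picture that a camera, given by its name, has taken for a name from the list of things; names that differ only in an ending like _2 or _b are one class to them, and where a whole thing is asked for, a point or a joint stands for the part that bears it (a point fixed in the world has none). Each returns a list of dicts, best first, with "confidence" (0 to 1); they miss things now and then, are a little off and sometimes report something else, mostly with a low value. They report only what shows in the picture. A call takes as long as a camera call.
- r.find_in(camera, name): "point" ([row, column] in pixels, amid what is visible of it).
- r.mark_of(camera, name): "point" ([row, column] in pixels: a listed point, or the origin of a listed thing).
The state is a dict: "time": time; "joint_positions": joint angles; "joint_vel": joint speeds; "joint_torque": joint torques, N m; "ee_pos": TCP position; "eef_rot": TCP orientation; "ft_force": force on the tool from outside, world axes, zero at the start; "torque": the same for the moment, N m; "width": finger opening in m.
Only numpy, scipy, OpenCV 4.12 (cv2) and the standard library are available. Lean on these libraries where they do the work, as an engineer would, in place of code of your own. Each camera call takes 0.05 s, during which the arm holds its last target.

### The job

Change the rivet press over to the brass anvil: pull up the red index knob, swing the anvil table round by it until the brass anvil, one hole away to the left or the right, stands under the ram, and let the spring pin drop fully home in its hole there. Let go of the knob, leave all the anvils sitting in their holders, and do not disturb the tray, the tagging gun or the hanger.

Things in the scene. Friction and masses are not known exactly. Their poses are not given: they have to be found in the camera images.
- press: dark green bench rivet press fixed to the table. Origin on the bench under the axis of its round anvil table; own x points from there to the ram (70 mm) and the column behind it (x = 152 to 218 mm, 56 mm wide), z up. Foot 270 mm across, 30 mm high; on it the dark steel index plate, 284 mm across, top 44 mm above the bench
- front_hole (a point): mouth of the index hole straight opposite the ram, on top of the index plate (fixed to the press). Six such holes, 10 mm across (countersunk to 14 mm), lie 60 degrees apart on a circle of 120 mm radius about the table axis, each marked by a bright steel bush
- head (a point): middle of the press head's underside, 260 mm above the bench, axes as the press. The head is 62 mm wide (y), 185 mm long (x), 130 mm high, with a sloping web below its column end (down to 205 mm) and the ram standing 70 mm out of its top; the hand lever on its +y side leans up and back to 521 mm above the bench. Keep clear of all these
- table_axis (a point): point on the vertical turning axis of the anvil table, level with its top face (64 mm above the bench); fixed to the press, axes as the press
- anvil_table (a joint): turn of the anvil table, rad: 0 at the start, growing counterclockwise seen from above, no end stops; holes at each multiple of 1.047 (60 degrees). With the pin out it turns against a light friction (1 to 2 N at the knob) and stays where it is left; with the pin in a hole it is locked
- table_ear (a point): top face of the ear (44 mm wide) at the rim of the aluminium anvil table, under the knob, 64 mm above the bench; turns with the table and at the start lies opposite the ram. The table is a disc 200 mm across, 46 to 64 mm above the bench, with six raised anvil holders (44 mm outside, 10 mm high) on a circle of 70 mm radius, three of them empty
- index_pin (a joint): lift of the index pin, m: 0 fully down in a hole, about 0.010 with its round nose riding on the index plate (clear of the holes), 0.015 at its stop. A spring pulls it down with 6 N at 0 rising to 13 N at the stop. Pin 8 mm thick, in 10 mm holes countersunk to 14 mm: let go within about 3 mm of a hole's middle it drops in and centres the table by itself; else it rides on the plate until the table is pushed on
- knob (a point): middle of the red pull knob on top of the index pin: round, 28 mm across, 25 mm high, 100 mm above the bench when the pin is home, 120 mm from the table axis. It rises and falls with the pin, goes round with the table and turns freely on the pin. Under it the plunger body, 25 mm across, rises to 84 mm above the bench
- ram_face (a point): centre of the flat lower face of the ram, 34 mm across, 142 mm above the bench, over the anvil circle
- brass_anvil: the brass (yellow) anvil wanted under the ram: loose stub 28 mm across, 26 mm high, 110 g, with a cupped top, standing in a holder (32 mm bore) on the anvil table; at the start one hole to the left or to the right of the ram. Origin at the centre of its underside, which lies on the table's top face
- steel_anvil: bright steel anvil of the same size, under the ram at the start; origin at the centre of its underside
- black_anvil: black anvil of the same size, in the holder on the other side of the ram from the brass one; origin at the centre of its underside
- rivet_tray: bystander: grey compartment tray of rivets, 110 x 160 x 28 mm, loose on the bench; origin at the centre of its underside
- tag_gun: bystander: purple tagging gun lying on its side, about 140 x 120 x 24 mm, loose; origin near its middle on the underside
- hanger: bystander: wooden hanger lying flat, 440 mm wide along its x, 22 mm thick, loose; origin near its middle on the underside

How it is judged:
By the outcome, as a careful person would: the job done as asked, in the order asked, and still so for the second after the job is handed in, with the robot touching nothing.
It also fails if it takes over 34 s, if anything falls off the work surface, if the arm or the gripper's body presses on something with over 40 N, if the wrist force passes 120 N, or if a joint passes its speed limit or range.

## Working session

There is one attempt and no reset: what is moved stays moved. The work goes in short steps, Python scripts to look and compute and a shell command to move; the robot and the scene stay as the last step left them, time stands still between calls to the robot, and variables do not carry over. Pictures are saved under pics/ and viewed, and the job is handed in when it is done.

```bash
ls; mkdir -p pics
python3 - <<'E'
from bench import r
import cv2
s=r.read_state(); print({k:s[k] for k in('time','ee_pos','eef_rot','width','ft_force')})
for c in('side','top','wrist'):
    im=r.camera(c); cv2.imwrite(f'pics/{c}0.png',im[:,:,::-1]); i=r.camera_info(c); print(c,i)
    for n in('knob','front_hole','table_axis','head','ram_face','table_ear','brass_anvil','steel_anvil','black_anvil'):
        pass
print(r.read_state()['time'])
E
```

```text
pics
{'time': 0.0, 'ee_pos': array([0.27497352, 0.56089037, 0.24675655]), 'eef_rot': array([ 0.15927238,  0.68890712, -0.16024761,  0.68873798]), 'width': 0.08683895787831611, 'ft_force': array([-0.23734037,  0.23465189, -0.80783301])}
side {'fx': 616.1690566047007, 'fy': 616.1690566047007, 'cx': 308.703960168798, 'cy': 231.00774725429878, 'rvec': array([ 2.125182  , -1.37324498,  0.48915764]), 'tvec': array([-0.14187198,  0.45669831,  1.17600168])}
top {'fx': 622.4595509665525, 'fy': 622.4595509665525, 'cx': 324.6020393703851, 'cy': 238.7389293928765, 'rvec': array([ 2.13866377, -2.17739604,  0.12154598]), 'tvec': array([0.08608309, 0.47021617, 1.74431779])}
wrist {'fx': 371.64829954431775, 'fy': 371.64829954431775, 'cx': 322.6959777322846, 'cy': 237.2976852637277, 'mount': array([[-4.38806291e-05, -2.91407001e-01,  9.56599163e-01,
        -1.36142370e-01],
       [ 9.99999297e-01, -1.14631496e-03, -3.03328310e-04,
         3.95225998e-04],
       [ 1.18495593e-03,  9.56598477e-01,  2.91406847e-01,
        -8.02194292e-02],
       [ 0.00000000e+00,  0.00000000e+00,  0.00000000e+00,
         1.00000000e+00]])}
0.15
```

View pics/side0.png

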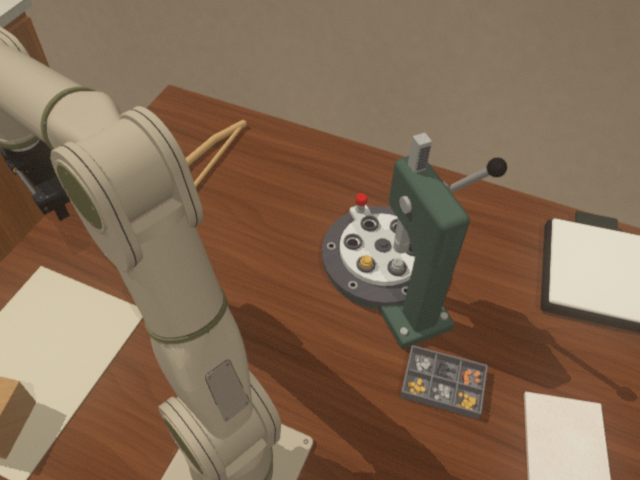

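View pics/top0.png

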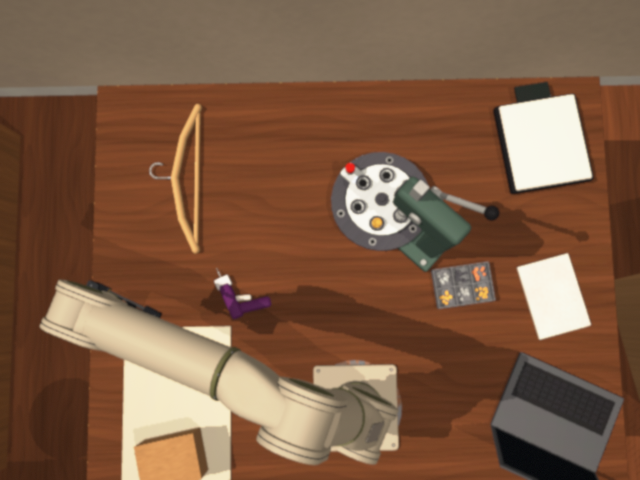

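View pics/wrist0.png

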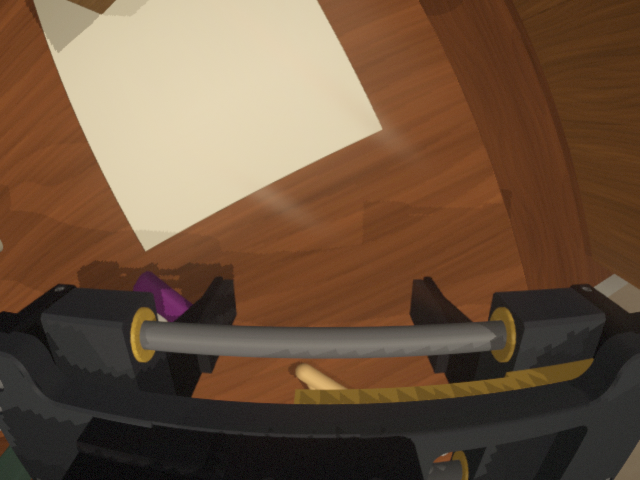

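The knob is at about (350,168) in the top view and (361,200) in the side view. Brass shows at top (377,223) and steel at top (400,216). Next I'll triangulate these.

```bash
cat > h.py <<'E'
from bench import r
import cv2, numpy as np
from scipy.spatial.transform import Rotation as R
def cam(n):
    i=r.camera_info(n); K=np.array([[i['fx'],0,i['cx']],[0,i['fy'],i['cy']],[0,0,1]])
    Rm=cv2.Rodrigues(i['rvec'])[0]; return K,Rm,np.array(i['tvec'])
def ray(n,rc,st=None):
    if n=='wrist':
        i=r.camera_info(n); u=np.array([rc[1]-i['cx'],rc[0]-i['cy']]); rr=np.hypot(*u); th=rr/i['fx']
        d=np.array([*(u/max(rr,1e-9)*np.sin(th)),np.cos(th)]); M=i['mount']; Rt=R.from_quat(st['eef_rot']).as_matrix()
        return Rt@M[:3,3]+st['ee_pos'], Rt@M[:3,:3]@d
    K,Rm,t=cam(n); d=Rm.T@np.linalg.inv(K)@np.array([rc[1],rc[0],1]); return -Rm.T@t, d/np.linalg.norm(d)
def tri(rays):
    A=0;b=0
    for o,d in rays:
        P=np.eye(3)-np.outer(d,d); A=A+P; b=b+P@o
    p=np.linalg.solve(A,b); return p,[np.linalg.norm((np.eye(3)-np.outer(d,d))@(p-o)) for o,d in rays]
def atz(n,rc,z,st=None):
    o,d=ray(n,rc,st); return o+d*(z-o[2])/d[2]
def proj(n,p):
    K,Rm,t=cam(n); q=K@(Rm@p+t); return (q[:2]/q[2])[::-1]
E
python3 - <<'E'
from h import *
for n,z in [('knob',.1),('table_axis',.064),('brass_anvil',.064),('steel_anvil',.064),('black_anvil',.064),('head',.26),('press',0),('tag_gun',0),('rivet_tray',0),('hanger',0)]:
    m={}
    for c in('side','top'):
        l=r.mark_of(c,n)
        if l: m[c]=l[0]['point']; print(n,c,np.round(m[c],1),round(l[0]['confidence'],2),np.round(atz(c,m[c],z),4))
    if len(m)==2:
        p,e=tri([ray(c,m[c]) for c in m]); print('   TRI',np.round(p,4),np.round(e,4))
print(r.read_state()['time'])
E
```

```text
knob side [202.2 360.9] 0.65 [0.6521 0.001  0.1   ]
knob top [168.2 350.4] 0.51 [0.6584 0.0025 0.1   ]
   TRI [0.6602 0.0027 0.0911] [0.0007 0.0007]
table_axis side [246.2 382.5] 0.68 [ 0.576 -0.085  0.064]
brass_anvil side [265.4 365.8] 0.58 [ 0.5085 -0.0692  0.064 ]
brass_anvil top [203.9 379.5] 0.65 [ 0.563  -0.0783  0.064 ]
   TRI [ 0.5675 -0.0698 -0.0069] [0.0164 0.0164]
steel_anvil side [266.2 394.4] 0.46 [ 0.5331 -0.1292  0.064 ]
steel_anvil top [215.1 397.6] 0.55 [ 0.5303 -0.128   0.064 ]
   TRI [ 0.5303 -0.1286  0.0672] [0.0011 0.0011]
black_anvil top [201.1 377.1] 0.17 [ 0.5711 -0.0718  0.064 ]
head side [232.3 423.8] 0.97 [ 0.4923 -0.1811  0.26  ]
head top [215.5 426.5] 0.91 [ 0.4976 -0.1771  0.26  ]
   TRI [ 0.4993 -0.1794  0.251 ] [0.0009 0.0009]
press side [260.2 376.7] 0.88 [ 0.5788 -0.0757  0.    ]
press top [203.7 374.9] 0.81 [ 0.575  -0.0704  0.    ]
   TRI [ 0.5761 -0.0732  0.0015] [0.0031 0.0031]
tag_gun top [299.6 236.2] 0.79 [0.3043 0.3338 0.    ]
rivet_tray side [383.7 442.9] 0.81 [ 0.3352 -0.3127  0.    ]
rivet_tray top [166.4 346.1] 0.17 [0.6874 0.011  0.    ]
   TRI [ 0.9973 -0.1883 -1.282 ] [0.1569 0.1569]
hanger side [171.4 197.7] 0.87 [0.6591 0.4711 0.    ]
hanger top [175.9 186.5] 0.66 [0.6679 0.4793 0.    ]
   TRI [ 0.6723  0.4826 -0.0171] [0.0008 0.0008]
1.15
```

Run:
```python
import cv2
a=cv2.imread('pics/top0.png')[140:270,320:480]; b=cv2.imread('pics/side0.png')[180:320,310:470]
cv2.imwrite('pics/top0z.png',cv2.resize(a,None,fx=5,fy=4.6*5/4.6,interpolation=cv2.INTER_CUBIC)[:600])
cv2.imwrite('pics/side0z.png',cv2.resize(b,None,fx=4,fy=4,interpolation=cv2.INTER_CUBIC))
```

```text
(no output)
```

View pics/top0z.png

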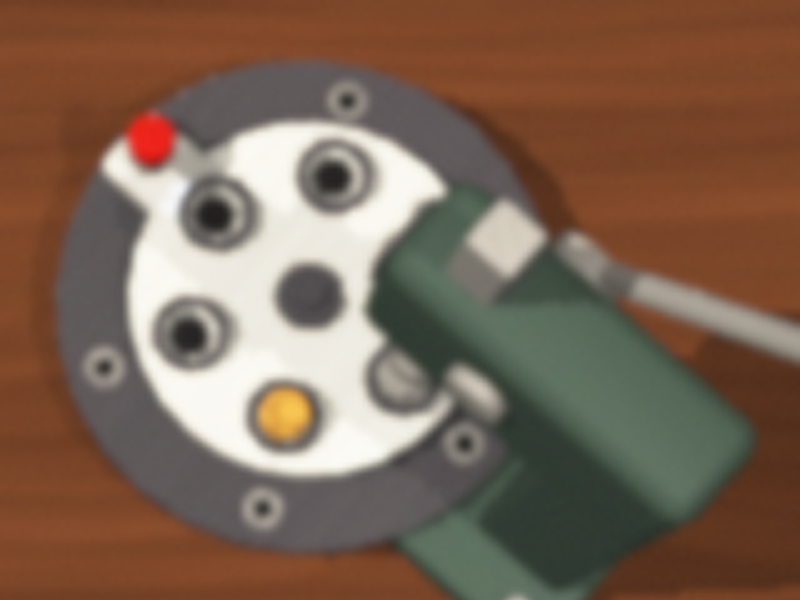

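View pics/side0z.png

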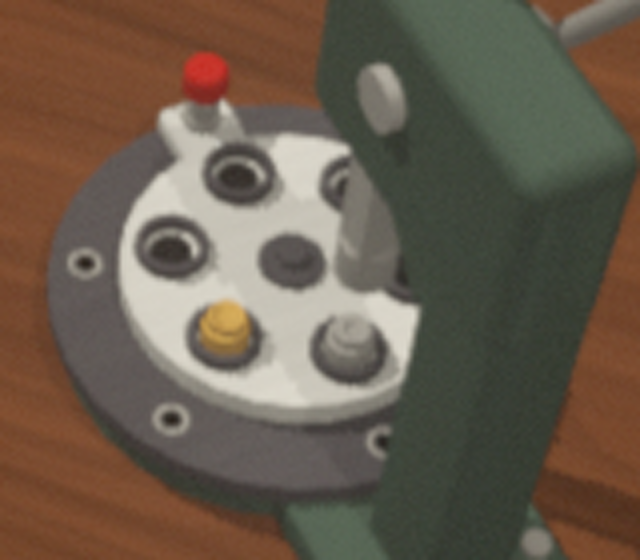

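The zoomed crops give the bushes at top (347,100), (103,367), (262,509), (463,443) and side (85,262), (172,419). Brass sits next to steel, on the robot side. I'll fit the press pose to these.

Run:
```python
from h import *
from scipy.optimize import least_squares
T=lambda u,v:(np.array([v,u])+.5)/5-.5+np.array([140,320])
S=lambda u,v:(np.array([v,u])+.5)/4-.5+np.array([180,310])
obs=[('top',T(347,100)),('top',T(103,367)),('top',T(262,509)),('top',T(463,443)),('side',S(85,262)),('side',S(172,419))]
for c,o in obs: print(c,np.round(o,1),np.round(atz(c,o,.044),4))
c0=np.array([.576,-.08])
def res(p,cs=('top','side')):
    out=[]
    for c,o in obs:
        if c not in cs: continue
        P=atz(c,o,p[3])[:2]-p[:2]; a=np.arctan2(P[1],P[0])-p[2]; k=round(a/(np.pi/3))
        q=p[:2]+.12*np.array([np.cos(p[2]+k*np.pi/3),np.sin(p[2]+k*np.pi/3)])
        out+=list(proj(c,np.array([*q,p[3]]))-o)
    return np.array(out)
for cs in (('top',),('side',),('top','side')):
    f=least_squares(lambda p:np.r_[res([*p,.044],cs)],[.576,-.08,np.deg2rad(-131)]); print(cs,f.x[:2],np.rad2deg(f.x[2]),np.round(f.fun,2))
f=least_squares(lambda p:res(p),[.576,-.08,np.deg2rad(-131),.044]); print('free z',f.x,np.rad2deg(f.x[2]))
x,y,a=f.x[:3]
k=[x-.12*np.cos(a),y-.12*np.sin(a)]; print('knob pred',k)
g=a+np.pi+np.pi/3; print('goal',x+.12*np.cos(g),y+.12*np.sin(g))
kt,ks=T(152,138),S(206,78); print('knob tri',tri([ray('top',kt),ray('side',ks)]),atz('top',kt,.105),atz('side',ks,.105))
b=T(285,412);sb=S(226,325);pb,e=tri([ray('top',b),ray('side',sb)]);print('brass',pb,e, np.rad2deg(np.arctan2(pb[1]-y,pb[0]-x)-a)%360)
```

```text
top [159.6 389. ] [ 0.6945 -0.1108  0.044 ]
top [213.  340.2] [0.5424 0.0321 0.044 ]
top [241.4 372. ] [ 0.4598 -0.0559  0.044 ]
top [228.2 412.2] [ 0.4952 -0.1704  0.044 ]
side [245.1 330.9] [0.5437 0.0312 0.044 ]
side [284.4 352.6] [ 0.4609 -0.0571  0.044 ]
('top',) [ 0.57719364 -0.08307458] -133.18147832479133 [ 0.16 -0.11 -0.01  0.09 -0.2  -0.07  0.05  0.08]
('side',) [ 0.57818673 -0.08396154] -133.08704169717834 [ 0.19  0.06 -0.17 -0.06]
('top', 'side') [ 0.57753944 -0.08351339] -133.16415326590706 [ 0.04  0.03 -0.12  0.25 -0.32  0.1  -0.08  0.24  0.27 -0.21 -0.05 -0.41]
free z [ 0.57736783 -0.08350775 -2.32366844  0.04455587] -133.13639438141448
knob pred [np.float64(0.6594163254972971), np.float64(0.004059623462017742)]
goal 0.5425565093193185 0.03133201541521903
knob tri (array([0.66094971, 0.00372053, 0.10081883]), [np.float64(0.0001757473483789292), np.float64(0.0001757473483787233)]) [0.66004401 0.00372693 0.105     ] [0.65723524 0.00278611 0.105     ]
brass [ 0.50988791 -0.06784206  0.07884938] [np.float64(0.0003242359487030559), np.float64(0.0003242359487031264)] 300.06650896395075
```

Run:
```python
from h import *
s=r.read_state(); Rt=R.from_quat(s['eef_rot']).as_matrix(); print(np.round(Rt,3))
z=Rt[:,2]; print('z yaw',np.rad2deg(np.arctan2(z[1],z[0])))
a=np.deg2rad(-133.15)
T=np.array([[0,0,-1],[0,0,0],[0,0,0]],float); T=np.column_stack([[0,0,-1],np.cross([np.cos(a),np.sin(a),0],[0,0,-1]),[np.cos(a),np.sin(a),0]])
print('turn',np.rad2deg(R.from_matrix(T@Rt.T).as_rotvec()))
```

```text
[[ 0.     0.44   0.898]
 [ 0.     0.898 -0.44 ]
 [-1.     0.    -0.   ]]
z yaw -26.116917591514625
turn [-1.01206306e-03  4.97265027e-03 -1.07033082e+02]
```

```bash
python3 -m pendant '[{"translation":[1.07,-1.55,0],"angular":[0,0,-3],"hand":1},{"translation":[1.07,-1.55,0],"angular":[0,0,-3],"hand":1},{"translation":[2.13,-3.09,0],"angular":[0,0,-6],"hand":1},{"translation":[2.13,-3.09,0],"angular":[0,0,-6],"hand":1},{"translation":[2.13,-3.09,0],"angular":[0,0,-6],"hand":1},{"translation":[2.13,-3.09,0],"angular":[0,0,-6],"hand":1},{"translation":[2.13,-3.09,0],"angular":[0,0,-6],"hand":1},{"translation":[2.13,-3.09,0],"angular":[0,0,-6],"hand":1},{"translation":[2.13,-3.09,0],"angular":[0,0,-6],"hand":1},{"translation":[2.13,-3.09,0],"angular":[0,0,-6],"hand":1},{"translation":[2.13,-3.09,0],"angular":[0,0,-6],"hand":1},{"translation":[2.13,-3.09,0],"angular":[0,0,-6],"hand":1},{"translation":[2.13,-3.09,0],"angular":[0,0,-6],"hand":1},{"translation":[2.13,-3.09,0],"angular":[0,0,-6],"hand":1},{"translation":[2.13,-3.09,0],"angular":[0,0,-6],"hand":1},{"translation":[2.13,-3.09,0],"angular":[0,0,-6],"hand":1}]' 40
python3 - <<'E'
from h import *
s=r.read_state(); print(s['time'],s['ee_pos'],s['joint_positions'])
for c in('side','wrist'): cv2.imwrite(f'pics/{c}1.png',r.camera(c)[:,:,::-1])
E
```

```text
time: 2.75
ee_pos: [0.5952, 0.0943, 0.248]
eef_rot: [0.602, 0.372, -0.601, 0.372]
ft_force: [0.6, 0.1, -0.5]
width: 0.087
2.75 [0.59518815 0.09427593 0.24800336] [-0.59203225  0.29182206  0.4442619   1.5465058  -0.12782611  1.33141337
 -0.59816369]
```

View pics/side1.png

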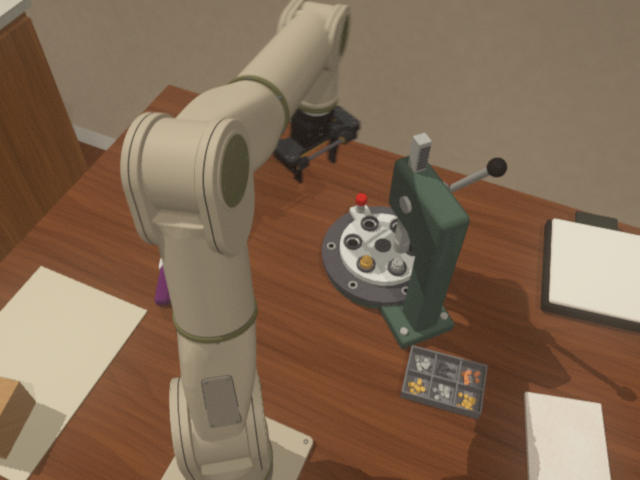

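View pics/wrist1.png

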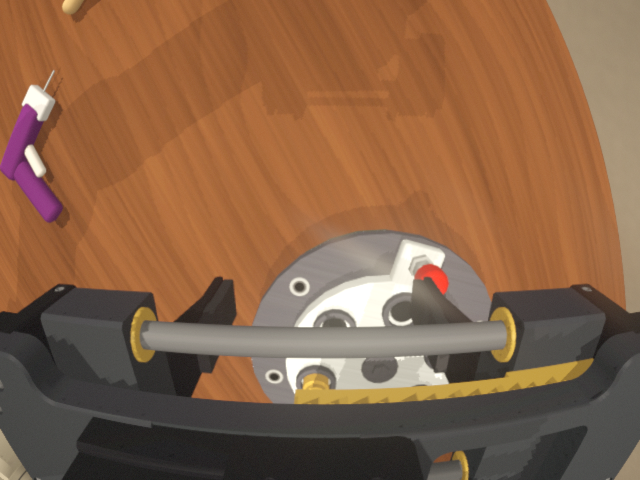

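The arm came round from the left with good clearance. In the wrist view the knob is at (432,278), just right of the gripper's middle.

```bash
python3 -m pendant '[{"translation":[1.6,-2.2,-1],"angular":[0,0,-4.3],"hand":1},{"translation":[1.6,-2.2,-2],"angular":[0,0,-4.3],"hand":1},{"translation":[1.6,-2.2,-2],"angular":[0,0,-4.3],"hand":1},{"translation":[1.6,-2.2,-2],"angular":[0,0,-4.3],"hand":1},{"translation":[0,0,0],"angular":[0,0,0],"hand":1},{"translation":[0,0,0],"angular":[0,0,0],"hand":1}]' 40
cat > st.py <<'E'
from h import *
a=np.deg2rad(-133.15); ax=np.array([.5775,-.0835])
T=np.column_stack([[0,0,-1],np.cross([np.cos(a),np.sin(a),0],[0,0,-1]),[np.cos(a),np.sin(a),0]])
def show():
    s=r.read_state(); Rt=R.from_quat(s['eef_rot']).as_matrix()
    print('t',round(s['time'],2),'pos',np.round(s['ee_pos'],4),'f',np.round(s['ft_force'],1),'w',round(s['width'],4),'turn left',np.round(np.rad2deg(R.from_matrix(T@Rt.T).as_rotvec()),2))
    d=s['ee_pos'][:2]-ax; print('  to knob0 cm',np.round((np.array([.6595,.004])-s['ee_pos'][:2])*100,2),'goal cm',np.round((np.array([.5427,.0314])-s['ee_pos'][:2])*100,2),'radius',np.hypot(*d),'ang',np.rad2deg(np.arctan2(d[1],d[0]))-46.85)
    return s
E
python3 - <<'E'
from st import *
s=show(); im=r.camera('wrist'); cv2.imwrite('pics/wrist2.png',im[:,:,::-1])
im2=r.camera('top'); cv2.imwrite('pics/top2.png',im2[:,:,::-1]);
print([ (p['point'],p['confidence']) for p in r.mark_of('wrist','knob')[:1]], [ atz('wrist',p['point'],.1,s) for p in r.mark_of('wrist','knob')[:1]])
E
```

```text
time: 3.45
ee_pos: [0.6582, 0.0082, 0.1773]
eef_rot: [-0.649, -0.279, 0.65, -0.279]
ft_force: [0.4, -0.2, 0.4]
width: 0.0867
t 3.45 pos [0.6582 0.0082 0.1773] f [ 0.4 -0.2  0.4] w 0.0867 turn left [ 0.01 -0.05  0.31]
  to knob0 cm [ 0.13 -0.42] goal cm [-11.55   2.32] radius 0.12209635551645548 ang 1.8037170198713923
[([263.6, 328.2], 0.6)] [array([0.65953142, 0.00500331, 0.1       ])]
```

View pics/wrist2.png

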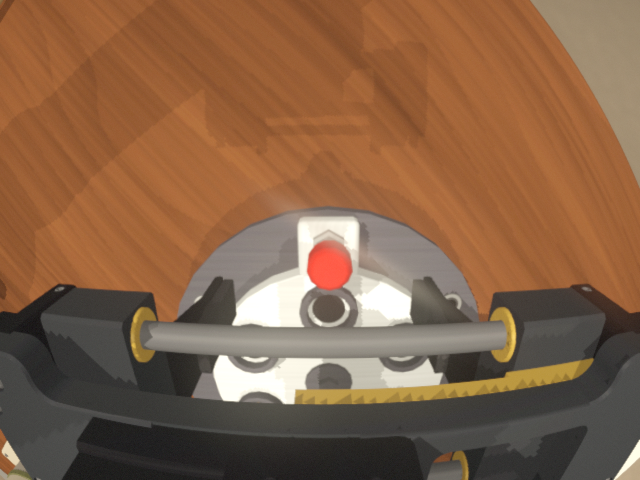

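View pics/top2.png

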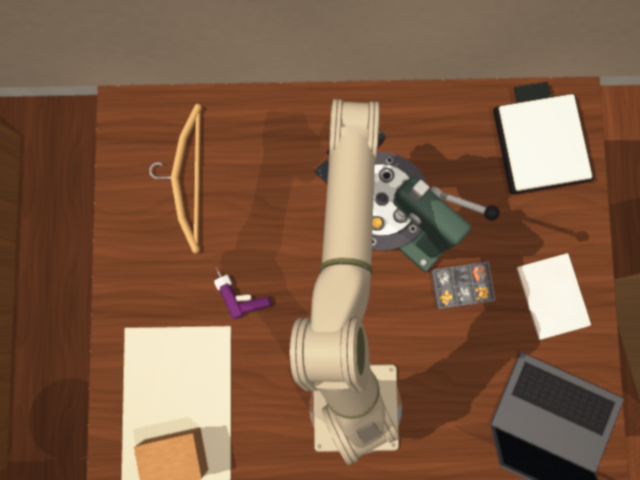

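Knob sits at (328,264) in the wrist view, centred between the jaws. The wrist ray gives (0.6595, 0.0050), agreeing with the other cameras. Descending.

```bash
python3 -m pendant '[{"translation":[0.13,-0.37,-1],"angular":[0,0,0.3],"hand":1},{"translation":[0,0,-1.6],"angular":[0,0,0],"hand":1},{"translation":[0,0,-1.6],"angular":[0,0,0],"hand":1},{"translation":[0,0,-1.4],"angular":[0,0,0],"hand":1},{"translation":[0,0,-0.9],"angular":[0,0,0],"hand":1},{"translation":[0,0,-0.5],"angular":[0,0,0],"hand":1},{"translation":[0,0,0],"angular":[0,0,0],"hand":1},{"translation":[0,0,0],"angular":[0,0,0],"hand":1}]' 40
python3 - <<'E'
from st import *
s=show(); im=r.camera('wrist'); cv2.imwrite('pics/wrist3.png',im[:,:,::-1])
im=r.camera('side'); cv2.imwrite('pics/side3.png',cv2.resize(im[60:300,250:490,::-1],None,fx=2.4,fy=2.4))
E
```

```text
time: 4.45
ee_pos: [0.6603, 0.0059, 0.108]
eef_rot: [0.649, 0.282, -0.648, 0.282]
ft_force: [-1.0, 0.1, -0.4]
width: 0.0873
t 4.45 pos [0.6603 0.0059 0.108 ] f [-1.   0.1 -0.4] w 0.0873 turn left [ 0.    0.05 -0.14]
  to knob0 cm [-0.08 -0.19] goal cm [-11.76   2.55] radius 0.12188041462968771 ang 0.32575182549067705
```

View pics/wrist3.png

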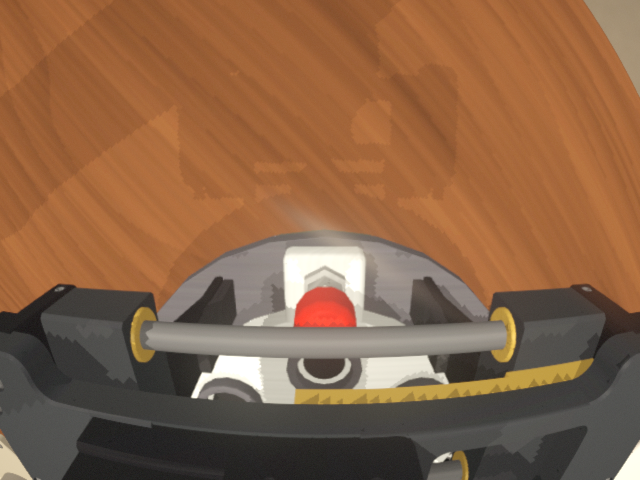

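View pics/side3.png

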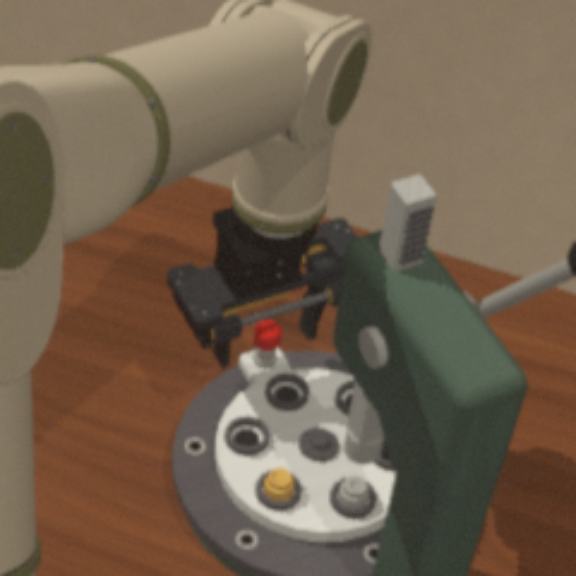

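```bash
python3 -m pendant '[{"translation":[-0.07,-0.12,-0.1],"angular":[0,0,0],"hand":1},{"translation":[0,0,0],"angular":[0,0,0],"hand":-1},{"translation":[0,0,0],"angular":[0,0,0],"hand":-1},{"translation":[0,0,0],"angular":[0,0,0],"hand":-1},{"translation":[0,0,0],"angular":[0,0,0],"hand":-1},{"translation":[0,0,0],"angular":[0,0,0],"hand":-1},{"translation":[0,0,0],"angular":[0,0,0],"hand":-1},{"translation":[0,0,0],"angular":[0,0,0],"hand":-1}]' 40
python3 - <<'E'
from st import *
s=show(); im=r.camera('wrist'); cv2.imwrite('pics/wrist4.png',im[:,:,::-1])
show()
E
```

```text
time: 5.35
ee_pos: [0.6593, 0.0047, 0.1066]
eef_rot: [0.649, 0.282, -0.648, 0.282]
ft_force: [-0.0, -0.4, -0.9]
width: 0.0388
t 5.35 pos [0.6593 0.0047 0.1066] f [-0.  -0.4 -0.9] w 0.0388 turn left [ 0.    0.   -0.14]
  to knob0 cm [ 0.02 -0.07] goal cm [-11.66   2.67] radius 0.12031677031089692 ang 0.313213244722256
t 5.4 pos [0.6593 0.0047 0.1066] f [-0.6  0.2 -0.7] w 0.035 turn left [ 0.01  0.   -0.14]
  to knob0 cm [ 0.02 -0.07] goal cm [-11.66   2.67] radius 0.12029053716622655 ang 0.31525558639471285
```

View pics/wrist4.png

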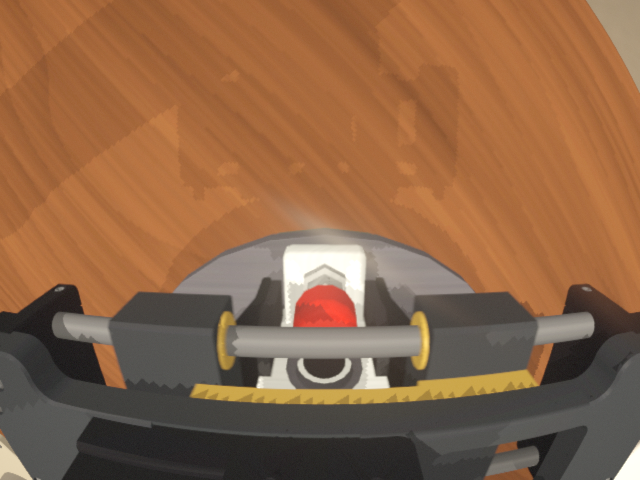

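The fingers are still closing evenly on the knob at (325,305). A few more rows will finish the grip.

```bash
python3 -m pendant '[{"translation":[0,0,0],"angular":[0,0,0],"hand":-1},{"translation":[0,0,0],"angular":[0,0,0],"hand":-1},{"translation":[0,0,0],"angular":[0,0,0],"hand":-1},{"translation":[0,0,0],"angular":[0,0,0],"hand":-1}]' 45; python3 -c "
from st import *
show()"
```

```text
time: 5.8
ee_pos: [0.6593, 0.0047, 0.1066]
eef_rot: [0.649, 0.282, -0.648, 0.282]
ft_force: [0.8, 0.1, -0.3]
width: 0.0267
t 5.8 pos [0.6593 0.0047 0.1066] f [ 0.8  0.1 -0.3] w 0.0267 turn left [ 0.    0.01 -0.14]
  to knob0 cm [ 0.02 -0.07] goal cm [-11.66   2.67] radius 0.12033357519617517 ang 0.29764563817121115
```

```bash
python3 -m pendant '[{"translation":[0,0,0.4],"angular":[0,0,0],"hand":-1},{"translation":[0,0,0.5],"angular":[0,0,0],"hand":-1},{"translation":[0,0,0.5],"angular":[0,0,0],"hand":-1},{"translation":[0,0,0],"angular":[0,0,0],"hand":-1},{"translation":[0,0,0],"angular":[0,0,0],"hand":-1}]' 50
python3 - <<'E'
from st import *
s=show()
im=r.camera('wrist'); cv2.imwrite('pics/wrist5.png',im[:,:,::-1])
im=r.camera('side'); cv2.imwrite('pics/side5.png',cv2.resize(im[60:300,250:490,::-1],None,fx=2.4,fy=2.4))
E
```

```text
time: 6.3
ee_pos: [0.6587, 0.0051, 0.1199]
eef_rot: [-0.648, -0.282, 0.649, -0.282]
ft_force: [0.4, 1.2, -12.4]
width: 0.0264
t 6.3 pos [0.6587 0.0051 0.1199] f [  0.4   1.2 -12.4] w 0.0264 turn left [-0.01 -0.08 -0.15]
  to knob0 cm [ 0.08 -0.11] goal cm [-11.6    2.63] radius 0.12016581030347258 ang 0.6184660593042395
```

View pics/wrist5.png

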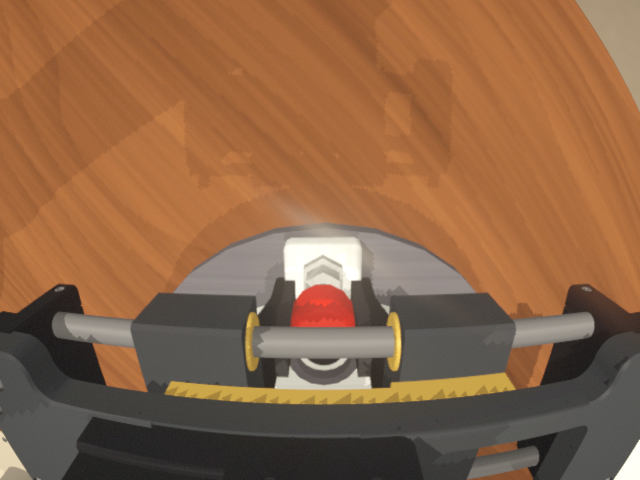

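View pics/side5.png

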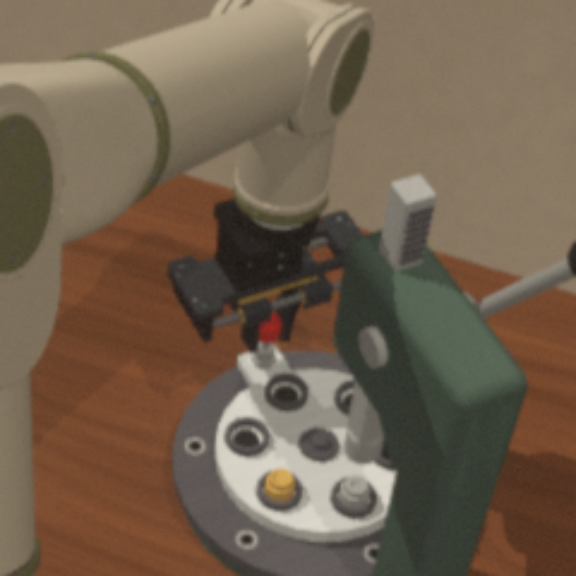

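The lift reads 13.3 mm with 12.4 N down, which matches the spring with the pin clear. Now I'll compute the arc.

Run:
```python
from h import *
a=np.deg2rad(46.85+np.array([0,2,5,9,13.5,18,22.5,27,31.5,36,40.5,45,49.5,53.5,56.5,58.5,60]))
p=100*.12*np.c_[np.cos(a),np.sin(a)]; q=np.round(p,2); print(np.round(np.diff(q,axis=0),2).tolist())
```

```text
[[-0.31, 0.29], [-0.49, 0.4], [-0.67, 0.49], [-0.8, 0.5], [-0.84, 0.43], [-0.87, 0.37], [-0.89, 0.3], [-0.92, 0.22], [-0.93, 0.16], [-0.94, 0.08], [-0.94, 0.0], [-0.94, -0.06], [-0.83, -0.13], [-0.61, -0.12], [-0.41, -0.11], [-0.3, -0.09]]
```

```bash
python3 -m pendant '[{"translation":[-0.31,0.29,0],"angular":[0,0,0],"hand":-1},{"translation":[-0.49,0.4,0],"angular":[0,0,0],"hand":-1},{"translation":[-0.67,0.49,0],"angular":[0,0,0],"hand":-1},{"translation":[-0.8,0.5,0],"angular":[0,0,0],"hand":-1},{"translation":[-0.84,0.43,0],"angular":[0,0,0],"hand":-1},{"translation":[-0.87,0.37,0],"angular":[0,0,0],"hand":-1}]' 50
python3 - <<'E'
from st import *
s=show()
im=r.camera('wrist'); cv2.imwrite('pics/wrist6.png',im[:,:,::-1])
im=r.camera('side'); cv2.imwrite('pics/side6.png',cv2.resize(im[60:300,250:490,::-1],None,fx=2.4,fy=2.4))
show()
E
```

```text
time: 7.0
ee_pos: [0.6184, 0.0296, 0.1205]
eef_rot: [-0.648, -0.282, 0.649, -0.282]
ft_force: [1.3, -2.0, -13.1]
width: 0.0264
t 7.0 pos [0.6184 0.0296 0.1205] f [  1.3  -2.  -13.1] w 0.0264 turn left [ 0.02 -0.02 -0.13]
  to knob0 cm [ 4.11 -2.56] goal cm [-7.57  0.18] radius 0.12027640269874146 ang 23.257681228343365
t 7.1 pos [0.6177 0.0299 0.1204] f [ -2.1  -1.2 -12.6] w 0.0263 turn left [-0.01 -0.12 -0.16]
  to knob0 cm [ 4.18 -2.59] goal cm [-7.5   0.15] radius 0.12030350141433886 ang 23.646435598225956
```

View pics/side6.png

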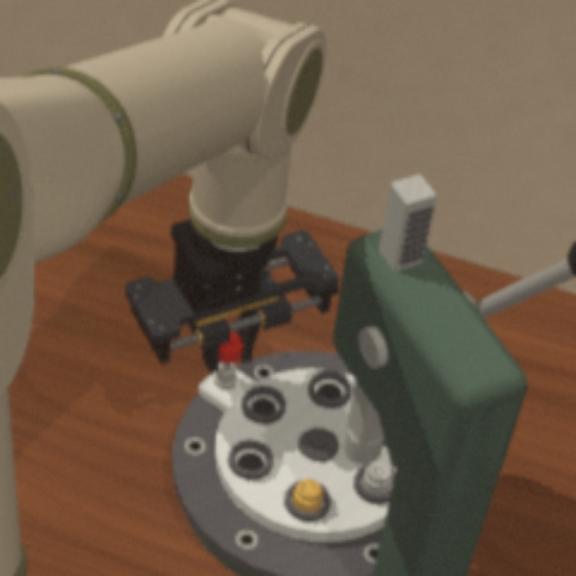

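The table is turning with the knob: the brass has moved towards the ram and side forces stay under about 2.5 N. Continuing the arc.

```bash
python3 -m pendant '[{"translation":[-0.89,0.30,0],"angular":[0,0,0],"hand":-1},{"translation":[-0.92,0.22,0],"angular":[0,0,0],"hand":-1},{"translation":[-0.93,0.16,0],"angular":[0,0,0],"hand":-1},{"translation":[-0.94,0.08,0],"angular":[0,0,0],"hand":-1},{"translation":[-0.94,0,0],"angular":[0,0,0],"hand":-1},{"translation":[-0.94,-0.06,0],"angular":[0,0,0],"hand":-1},{"translation":[-0.83,-0.13,0],"angular":[0,0,0],"hand":-1},{"translation":[-0.61,-0.12,0],"angular":[0,0,0],"hand":-1},{"translation":[-0.41,-0.11,0],"angular":[0,0,0],"hand":-1},{"translation":[-0.2,-0.06,0],"angular":[0,0,0],"hand":-1},{"translation":[0,0,0],"angular":[0,0,0],"hand":-1},{"translation":[0,0,0],"angular":[0,0,0],"hand":-1}]' 50
python3 - <<'E'
from st import *
s=show()
im=r.camera('wrist'); cv2.imwrite('pics/wrist7.png',im[:,:,::-1])
im=r.camera('side'); cv2.imwrite('pics/side7.png',cv2.resize(im[60:300,250:490,::-1],None,fx=2.4,fy=2.4))
im=r.camera('top'); cv2.imwrite('pics/top7.png',cv2.resize(im[100:290,260:510,::-1],None,fx=3,fy=3))
show()
E
```

```text
time: 8.3
ee_pos: [0.5429, 0.0317, 0.1206]
eef_rot: [-0.648, -0.282, 0.649, -0.282]
ft_force: [0.3, -5.7, -13.2]
width: 0.0266
t 8.3 pos [0.5429 0.0317 0.1206] f [  0.3  -5.7 -13.2] w 0.0266 turn left [ 0.02 -0.02 -0.1 ]
  to knob0 cm [11.66 -2.77] goal cm [-0.02 -0.03] radius 0.1202921316865884 ang 59.860248142914166
t 8.45 pos [0.5429 0.0317 0.1205] f [  1.   -5.2 -12.9] w 0.0268 turn left [ 0.03 -0.03 -0.1 ]
  to knob0 cm [11.66 -2.77] goal cm [-0.02 -0.03] radius 0.12027463342539058 ang 59.87006358056848
```

View pics/side7.png

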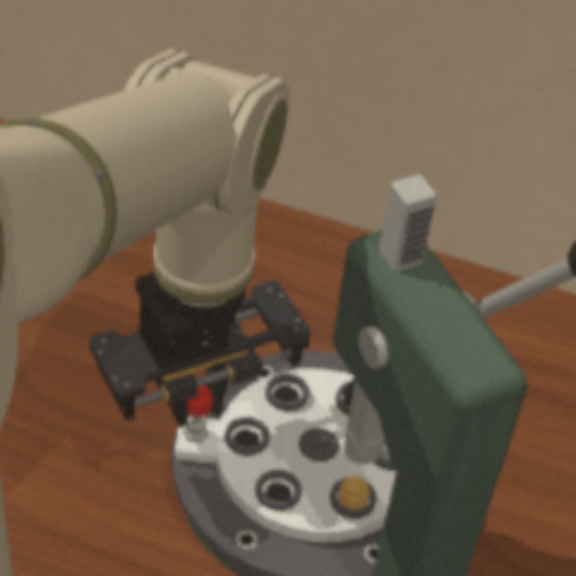

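View pics/top7.png

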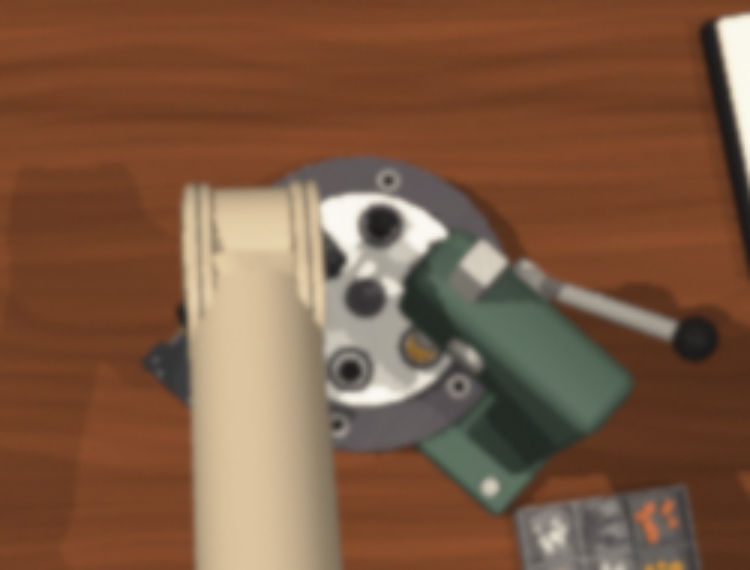

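By TCP the knob is at 59.9°, within about 1 mm of the hole, and the brass is under the ram. Lowering the pin into the hole.

```bash
python3 -m pendant '[{"translation":[0,0,-0.3],"angular":[0,0,0],"hand":-1},{"translation":[0,0,-0.4],"angular":[0,0,0],"hand":-1},{"translation":[0,0,-0.4],"angular":[0,0,0],"hand":-1},{"translation":[0,0,-0.2],"angular":[0,0,0],"hand":-1},{"translation":[0,0,0],"angular":[0,0,0],"hand":-1},{"translation":[0,0,0],"angular":[0,0,0],"hand":-1}]' 20
python3 - <<'E'
from st import *
show()
E
```

```text
time: 9.05
ee_pos: [0.5436, 0.0319, 0.1081]
eef_rot: [0.649, 0.282, -0.648, 0.282]
ft_force: [0.7, -5.0, -6.8]
width: 0.027
t 9.05 pos [0.5436 0.0319 0.1081] f [ 0.7 -5.  -6.8] w 0.027 turn left [ 0.    0.05 -0.11]
  to knob0 cm [11.59 -2.79] goal cm [-0.09 -0.05] radius 0.12029478202685182 ang 59.52451807304278
```

Held at z = 0.108 with 6.8 N, so the lift is about 1.4 mm and the pin is in the hole. Releasing so the spring seats it.

```bash
python3 -m pendant '[{"translation":[0,0,0],"angular":[0,0,0],"hand":0.4},{"translation":[0,0,0],"angular":[0,0,0],"hand":0.4},{"translation":[0,0,0],"angular":[0,0,0],"hand":0.4},{"translation":[0,0,0],"angular":[0,0,0],"hand":0.4},{"translation":[0,0,0],"angular":[0,0,0],"hand":0.4},{"translation":[0,0,0],"angular":[0,0,0],"hand":0.4},{"translation":[0,0,0],"angular":[0,0,0],"hand":0.4},{"translation":[0,0,0],"angular":[0,0,0],"hand":0.4}]'
python3 - <<'E'
from st import *
s=show(); im=r.camera('wrist'); cv2.imwrite('pics/wrist8.png',im[:,:,::-1])
E
```

```text
time: 9.85
ee_pos: [0.5434, 0.0323, 0.1075]
eef_rot: [0.648, 0.282, -0.648, 0.282]
ft_force: [-0.9, 1.2, -0.2]
width: 0.0608
t 9.85 pos [0.5434 0.0323 0.1075] f [-0.9  1.2 -0.2] w 0.0608 turn left [ 0.    0.   -0.14]
  to knob0 cm [11.61 -2.83] goal cm [-0.07 -0.09] radius 0.12075849049630154 ang 59.55116382726852
```

View pics/wrist8.png

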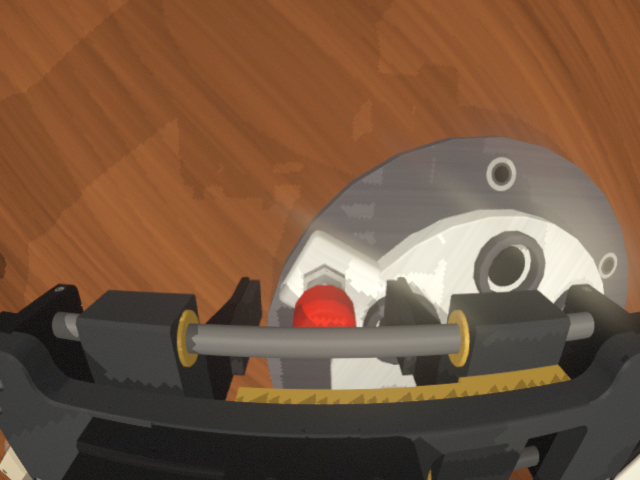

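Knob released at (325,305), the jaws are open wide of it and the forces are near zero. Retreating straight up, then away from the head.

```bash
python3 -m pendant '[{"translation":[0,0,0.7],"angular":[0,0,0],"hand":0.4},{"translation":[0,0,1.5],"angular":[0,0,0],"hand":0.4},{"translation":[0,0,2.5],"angular":[0,0,0],"hand":0.4},{"translation":[0,0,2.5],"angular":[0,0,0],"hand":0.4},{"translation":[-0.5,1.5,2],"angular":[0,0,0],"hand":0.4},{"translation":[-1,3,1],"angular":[0,0,0],"hand":0.4},{"translation":[-1,3,1],"angular":[0,0,0],"hand":0.4},{"translation":[-1,3,1],"angular":[0,0,0],"hand":0.4},{"translation":[-1,3,0],"angular":[0,0,0],"hand":0.4},{"translation":[-1,3,0],"angular":[0,0,0],"hand":0.4},{"translation":[-1,3,0],"angular":[0,0,0],"hand":0.4},{"translation":[-0.5,1.5,0],"angular":[0,0,0],"hand":0.4},{"translation":[0,0,0],"angular":[0,0,0],"hand":0.4},{"translation":[0,0,0],"angular":[0,0,0],"hand":0.4}]'
python3 - <<'E'
from st import *
show()
for c in('side','top'):
    im=r.camera(c); cv2.imwrite(f'pics/{c}9.png',im[:,:,::-1])
    a=im[140:270,320:480] if c=='top' else im[180:320,310:470]
    cv2.imwrite(f'pics/{c}9z.png',cv2.resize(a[:,:,::-1],None,fx=4+(c=='top')*.6,fy=4+(c=='top')*.6,interpolation=cv2.INTER_CUBIC))
    m=(im[:,:,0]>150)&(im[:,:,1]<70)&(im[:,:,2]<70); m[:,:250]=0;m[:,450:]=0; v,u=np.nonzero(m)
    print(c,'red',v.mean(),u.mean(),len(v))
    b=cv2.imread(f'pics/{c}0.png')[:,:,::-1]; m0=(b[:,:,0]>150)&(b[:,:,1]<70)&(b[:,:,2]<70); m0[:,:250]=0;m0[:,450:]=0; w,q=np.nonzero(m0)
    globals()[c]=((v.mean(),u.mean()),(w.mean(),q.mean()))
for i,n in((0,'now'),(1,'start')): 
    p,e=tri([ray('top',top[i]),ray('side',side[i])]); d=p[:2]-ax; print(n,p,e,np.hypot(*d),np.rad2deg(np.arctan2(d[1],d[0])))
E
```

```text
time: 11.3
ee_pos: [0.474, 0.241, 0.2297]
eef_rot: [0.649, 0.281, -0.649, 0.282]
ft_force: [1.3, -0.9, 1.3]
width: 0.0609
t 11.3 pos [0.474  0.241  0.2297] f [ 1.3 -0.9  1.3] w 0.0609 turn left [ 0.04  0.02 -0.08]
  to knob0 cm [ 18.55 -23.7 ] goal cm [  6.87 -20.96] radius 0.34063749908565316 ang 60.84291312774335
side red 227.86666666666667 332.2888888888889 45
top red 209.29166666666666 340.7916666666667 48
now [0.54258296 0.03068556 0.11017322] [np.float64(0.0011140446720394794), np.float64(0.0011140446720394115)] 0.11940495051753189 107.00321859557616
start [0.6599052  0.00477219 0.10888425] [np.float64(7.683411131755968e-05), np.float64(7.683411131758883e-05)] 0.12075842629066748 46.96875069949318
```

View pics/top9z.png

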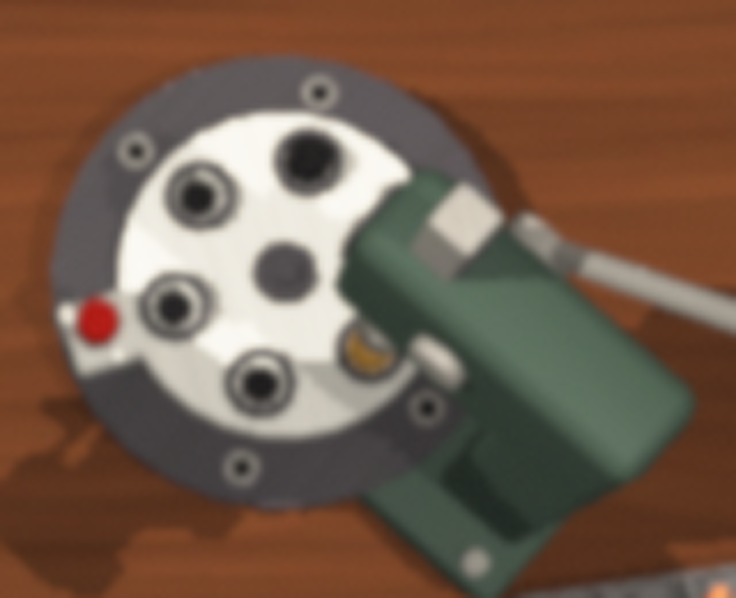

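View pics/side9.png

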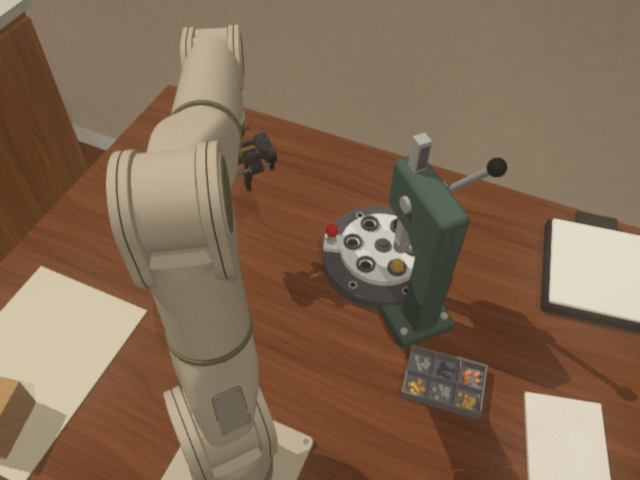

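View pics/side9z.png

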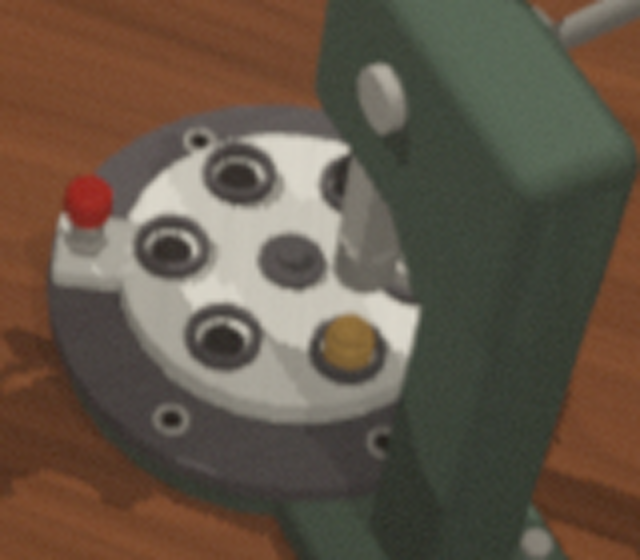

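Run:
```python
from st import *
res={}
for k in '09':
    for c in('side','top'):
        b=cv2.imread(f'pics/{c}{k}.png').astype(float); m=(b[:,:,2]>3.5*b[:,:,1])&(b[:,:,2]>90); m[:,:310]=0;m[:,400:]=0;m[260:]=0
        v,u=np.nonzero(m); w=1; res[c,k]=((v.min()+v.max())/2,(u.min()+u.max())/2); print(c,k,len(v),v.min(),v.max(),u.min(),u.max(),v.mean(),u.mean()); res[c,k]=(v.mean(),u.mean())
    p,e=tri([ray(c,res[c,k]) for c in('side','top')]); d=p[:2]-ax; print(k,np.round(p,4),np.round(e,4),np.hypot(*d),np.rad2deg(np.arctan2(d[1],d[0])))
# where the side view should see the knob shift for home pin vs raised
a0=np.deg2rad(46.85);a1=a0+np.pi/3
f=lambda a,z:np.array([*(ax+.12*np.array([np.cos(a),np.sin(a)])),z])
z0=.105
print('expected shift side home',proj('side',f(a1,z0))-proj('side',f(a0,z0)),'lift 3mm',proj('side',f(a1,z0+.003))-proj('side',f(a0,z0)),'meas',np.subtract(res['side','9'],res['side','0']))
print('expected shift top home',proj('top',f(a1,z0))-proj('top',f(a0,z0)),'meas',np.subtract(res['top','9'],res['top','0']))
```

```text
side 0 55 194 201 357 366 197.3272727272727 361.0181818181818
top 0 58 163 172 346 353 167.24137931034483 349.63793103448273
0 [0.6593 0.0045 0.1085] [0.0004 0.0004] 0.12016425483543741 47.097476494439356
side 9 40 225 233 327 336 228.85 331.525
top 9 42 206 213 338 344 209.5 340.7857142857143
9 [0.5422 0.0314 0.1069] [0.0003 0.0003] 0.12019359221093283 107.09730109351757
expected shift side home [ 30.90649602 -29.4983935 ] lift 3mm [ 30.08130687 -29.45586191] meas [ 31.52272727 -29.49318182]
expected shift top home [41.99232988 -9.01846284] meas [42.25862069 -8.85221675]
```

View pics/top9.png

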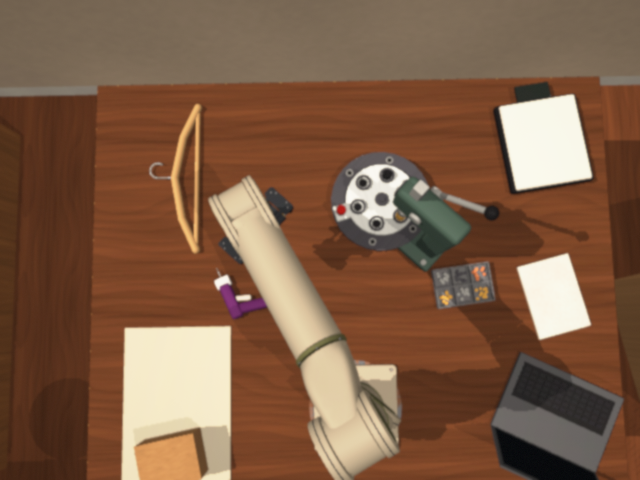

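The table turned 60.0° and the knob is back at its start height, so the pin is home. Tray, tag gun and hanger haven't moved in the top view. Handing in.

```bash
python3 -c "
from h import *
r.close_job(); print(r.read_state()['time'])"
```

```text
the job is handed in; nothing more can be done
the job is handed in; nothing more can be done
```

The brass anvil now stands under the ram with the index pin down in its hole, and the job was handed in at about 11.4 s. I lifted the knob 13 mm (12.4 N, which fits the spring) and swung the table 60° counterclockwise. Then I lowered the pin into the hole, let go and drew the hand clear.

**Last checks**
- **Table turn:** both cameras put the knob 60.0° on from its start, at 120.2 mm radius.
- **Pin home:** the knob stands within about 2 mm of its start height (0.107 m against 0.1085 m), well short of the 10 mm it would show riding on the plate. Before release the spring pull was 6.8 N at about 1.4 mm lift, also down in the hole.
- **Disagreement:** my first colour threshold put the knob 1.3 mm higher than at the start, because it was then in shadow. The shadow-tolerant one put it 1.6 mm lower. I take both as measurement noise.
- **Anvils:** the brass sits in its holder under the ram. The steel and black anvils are hidden behind the press head, so I could not see them directly; nothing came near them.
- **Bystanders:** the tray, tagging gun and hanger look unmoved in the top view.

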